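Wind the screw lift level with the machine's ledge

TASK

Fit the loose crank onto the upright shaft of the screw lift, feeling gently for where its slots drop over the shaft's cross pin so that it is fully home, then wind it by its grip until the lift plate with the pan on it is level with the ledge of the machine beside it. Use light forces on the shaft, leave the crank fitted on it, the pan standing on the plate, and leave the other things where they are.

Things in the scene. Friction and masses are not known exactly. Their poses are not given: they have to be found in the camera images.
- crank_hub (a point): The loose crank (0.54 kg, dark steel, standing on its hub, arm level). Point on the hub's axis, 52 mm above the hub's underside; z up along the axis, x along the arm. The hub is a square block 40 x 40 mm, 68 mm high; grip its flats facing +y and -y, at this height. The arm, 18 mm wide, leaves the +x flat 32 to 42 mm above the underside and ends 94 mm from the axis; a counterweight reaches 53 mm the other way.
- crank_foot (a point): Centre of the crank hub's underside; axes as the crank's. A blind square bore, 20 mm wide and 50 mm deep, opens here. The lowest 12 mm of the hub are cut by a cross of two through slots, 10 mm wide, one along x and one along y, so the shaft's cross pin can enter at any quarter turn.
- crank_grip (a point): Middle of the crank's grip: an upright black sleeve, 24 mm across and 49 mm high, spinning freely on its spindle at the arm's end, 80 mm from the hub's axis along the crank's x. The point lies 70 mm above the hub's underside, the sleeve runs from 45 to 94 mm. Axes as the crank's.
- shaft_tip (a point): Top of the lift's upright drive shaft, on its axis, 150 mm above the table; axes of the fixed base (z up, y towards the plate). Round, 18 mm across, top 6 mm tapered to 10 mm. Turns stiffly, 0.22 N m; never by itself. Clockwise seen from above raises the plate 24 mm a turn; it can hardly be wound lower than at the start. Force between crank and shaft must stay below 50 N.
- shaft_pin (a point): Middle of the level cross pin (6 mm thick, 44 mm long) through the shaft, 34 mm below its tip. Axes of the fixed base, NOT of the pin: which way the pin points is not measured; look or feel. A hub lying on the pin out of line has its underside 31 mm below the shaft's tip; fully home, 43 mm below. Below is the gear housing, 70 mm square, 76 mm high, with a collar to 85 mm.
- plate_top (a point): Centre of the top face of the lift plate, a square steel plate 130 x 130 mm, 6 mm thick, beside the shaft (170 mm from it along the base's y), that moves straight up and down and carries the pan.
- ledge_top (a point): Point on the top face of the fixed steel ledge of the machine just beyond the lift plate; the ledge is 130 x 115 mm and its level face lies at this point's height, 20 to 50 mm above the plate's top at the start; the machine behind it stands up to 50 mm above the ledge.
- pan_center (a point): Centre (half-way up) of the open steel pan, 115 x 105 x 32 mm, 0.5 kg, standing loose on the lift plate.
- teekey: Bystander: a tee-handled key standing near the crank, 38 mm round foot, 68 mm high, with a 74 mm cross bar on top. Origin under its centre.
- nozzle_a: Bystander: white conical filling nozzle standing, 130 mm high, 60 mm foot. Origin under its centre.
- nozzle_b: Bystander: second white filling nozzle, same size. Origin under its centre.
- ringnut: Bystander: black lobed ring nut, 74 mm across, 24 mm high. Origin under its centre.
- cutplate: Bystander: steel cutter disc, 72 mm across, 9 mm high, with a hole. Origin under its centre.
- wrench: Bystander: wrench lying flat. Origin under its middle.
- cleaner: Bystander: white bottle, 66 mm across, 170 mm high. Origin under its centre.

How it is judged (in metres and radians):
On the way, in this order (a step that is already met when the one before it is completed fails the run):
1. the crank sits fully home on the shaft, its slots over the cross pin (z of crank_hub in the frame of shaft_tip between 0.0055 and 0.0125 m and horizontal distance between crank_hub and shaft_tip below 0.006 m and angle between crank_hub's own z axis and vertical below 0.1 rad), for 0.2 s.
2. with the crank home, the lift plate is wound level with the ledge, within 2 mm (all of step 1 and z of plate_top in the frame of ledge_top between -0.002 and 0.002 m), for 0.2 s.
At the end, for the whole second after the job is handed in: The lift plate's top is within 2 mm of the ledge's height; the crank, let go, is still fully home on the shaft (within 3.5 mm of its home depth, within 6 mm of the shaft axis, upright within 0.1 rad); the pan stands at rest on the plate within 30 mm of its centre (all of step 2 and horizontal distance between pan_center and plate_top below 0.03 m and angle between pan_center's own z axis and vertical below 0.1 rad and linear speed of pan below 0.01 m/s); the robot touches nothing.
It fails at once if the crank presses on the shaft with more than 50 N (contact force between crank and shaft above 50 N).
It fails at once if the pan is tipped or pushed off the plate (not (horizontal distance between pan_center and plate_top below 0.03 m) or not (angle between pan_center's own z axis and vertical below 0.1 rad)).
It fails at once if a bystander is moved by more than 30 mm (distance of any of teekey, nozzle_a, nozzle_b, ringnut, cutplate, wrench, cleaner from where it was at the start of the episode above 0.03 m).
It also fails if it takes over 72 s, if anything falls off the work surface, if the arm or the gripper's body presses on something with over 40 N, if the wrist force passes 120 N, or if a joint passes its speed limit or range.

ROBOT

A 6-joint arm with a two-finger parallel gripper is mounted at the origin on the work surface. World frame = base frame: x ahead of the robot, y to its left, z up, the work surface at z = 0. Lengths are in m, angles in degrees, forces in N, time in s.
With the tool pointing down it reaches from about 0.325 to 0.925 m from the base axis. Payload 3.1 kg.
Tool frame: the origin (TCP) lies between the finger pads; the fingertips stand ctrl.tip_extent ahead of it and the grasp point (between the pads) lies 6 mm ahead of it (ctrl.tip_extent is the distance from the TCP to the fingertips, in m); z points along the fingers, y is the line along which they close (so a half turn about z gives the same grasp; the last joint's range is limited). The gripper opens to 85 mm and grips with 20 to 120 N. Pads are 22 mm wide; open, the fingers measure 114 mm over their backs; the gripper's body (76 mm by 85 mm) begins 54 mm behind the grasp point. The pads swing forward as they close: fully open they stand 13 mm farther back than shut.
Start: joints at [-76.673, 12.427, 92.441, -0, 75.132, -6.429], TCP at [0.211, -0.588, 0.256] pointing down, gripper open.
Joint ranges: [-157.48, 157.48], [-44.54, 120.13], [17.64, 146.25], [-64.5, 244.5], [7.68, 150.69], [-147.95, 147.95]. Speed limits (degrees/s): [159.86, 159.86, 180, 180, 180, 180].

INTERFACE

Orientations are given as [roll, pitch, yaw] about the fixed x, y, z axes, in that order (R = Rz(yaw) Ry(pitch) Rx(roll)).
In Python, from workcell import ctrl gives the robot as it stands. Calls block until the motion is done:
- ctrl.move_pose(position, orientation): joint-space move of the TCP to a pose.
- ctrl.line_to(position, ori=None, speed=0.15): straight line of the TCP; ori=None keeps the orientation; speed is the mean speed in m/s.
- ctrl.set_joints(angles): joint-space move.
- ctrl.move_gripper(opening): opening from 0.0 (shut) to 1.0 (fully open); the grip force is fixed at half the most; returns when the fingers have stopped.
- ctrl.wait(seconds).
- ctrl.inverse_kinematics(position, orientation): joint angles nearest the present ones, or None.
- ctrl.read_state(): the state.
- ctrl.camera(name): name is "scene" or "side" or "wrist"; returns a dict with "img" (384x512x3 uint8, red, green, blue), "fx", "fy", "cx", "cy" (pixels), "D" ([k1, k2, p1, p2, k3] as OpenCV has them; the pictures are not rectified), "T" (4x4, takes a point from camera to world coordinates); the wrist camera has in their place "mount" (4x4, takes a point from camera to tool coordinates, whose origin is the TCP and whose axes are the flange's). Camera axes: x right, y down, z forward; pixel columns grow to the right and rows downward; lengths in m; the calibration is good to about 2 mm. A picture is of the moment at which its call begins: read the wrist's pose just before it. There is no depth.
A pose or a line that the arm cannot do raises ctrl.IKError and nothing moves.
- ctrl.finish_job(): hands the job in; it is judged then, once.
The state is a dict: "t": time; "joint_positions": joint angles; "qd": joint speeds; "effort": joint torques, N m; "position": TCP position; "ee_rot": TCP orientation; "force": force on the tool from outside, world axes, zero at the start; "wrist_torque": the same for the moment, N m; "gripper_width": opening from 0.0 (shut) to 1.0 (fully open); "grip_force": force on a finger pad.
Only numpy, scipy, OpenCV 4.12 (cv2) and the standard library are available. Lean on these libraries where they do the work, as an engineer would, in place of code of your own. Each camera call takes 0.05 s, during which the arm holds its last target. There are 200 camera calls.

## Working session

There is one attempt and no reset: what is moved stays moved. The work goes in short steps, each a Python script; the robot and the scene stay as the last script left them, time stands still between calls to the robot, and variables do not carry over. Pictures are saved under pics/ and viewed, at most 10 in all, crops included, and the job is handed in when it is done.

```bash
ls; mkdir -p pics
cat > h.py <<'E'
import numpy as np, cv2
from workcell import ctrl
from scipy.spatial.transform import Rotation as R
def K(c): return np.array([[c['fx'],0,c['cx']],[0,c['fy'],c['cy']],[0,0,1.]]), np.array(c['D'],float)
def ray(c,T,uv):
    k,d=K(c); p=cv2.undistortPoints(np.array([[uv]],float),k,d)[0,0]
    return T[:3,3], T[:3,:3]@np.array([p[0],p[1],1])
def atz(c,T,uv,z):
    o,v=ray(c,T,uv); return o+v*(z-o[2])/v[2]
def proj(c,T,P):
    k,d=K(c); i=np.linalg.inv(T)
    return cv2.projectPoints(np.array(P,float).reshape(-1,3),cv2.Rodrigues(i[:3,:3])[0],i[:3,3],k,d)[0][:,0]
def toolT():
    s=ctrl.read_state(); T=np.eye(4); T[:3,:3]=R.from_euler('xyz',s['ee_rot'],degrees=True).as_matrix(); T[:3,3]=s['position']; return T
def shot(n,name):
    import pickle
    W=toolT(); c=ctrl.camera(n); c['T']=W@np.array(c['mount']) if n=='wrist' else np.array(c['T'])
    pickle.dump(c,open(f'pics/{name}.pkl','wb')); return c
def load(name):
    import pickle; return pickle.load(open(f'pics/{name}.pkl','rb'))
def save(c,name,crop=None,s=1):
    im=c['img'][:,:,::-1]
    if crop: im=im[crop[1]:crop[3],crop[0]:crop[2]]
    cv2.imwrite(f'pics/{name}.png',cv2.resize(im,None,fx=s,fy=s,interpolation=cv2.INTER_CUBIC))
E
python3 - <<'E'
from h import *
a=shot('scene','scene0');b=shot('side','side0')
save(a,'scene0',None,1.5); save(b,'side0',None,1.5)
print(a['T'],b['T'],ctrl.tip_extent,ctrl.read_state())
E
```

```text
pics
[[ 0.73018192  0.50458185 -0.46068593  1.06901165]
 [ 0.68316482 -0.52835076  0.50411437 -0.59477005]
 [ 0.0109632  -0.68281962 -0.73050474  0.86642632]
 [ 0.          0.          0.          1.        ]] [[-0.96852426 -0.15157105  0.1974512   0.33858804]
 [-0.24875414  0.56047852 -0.78992734  0.91029668]
 [ 0.00906296 -0.8141806  -0.58054097  0.80446546]
 [ 0.          0.          0.          1.        ]] 0.025 {'t': 0.1, 'joint_positions': array([-7.66723808e+01,  1.24716757e+01,  9.25217712e+01, -3.48454831e-04,
        7.51343888e+01, -6.42823699e+00]), 'qd': array([-0.00812574, -0.11444325, -0.29061438,  0.11594293,  0.04789655,
       -0.05188903]), 'effort': array([-8.90507636e-04, -3.98077583e+01, -3.04971600e+01, -2.02442825e-04,
        4.20692479e-03, -2.26873155e-06]), 'position': array([ 0.21111723, -0.58751397,  0.25508438]), 'ee_rot': array([-1.79872930e+02, -1.39778304e-02,  1.97559305e+01]), 'force': array([ 1.06637736, -0.28388854, -0.41050491]), 'wrist_torque': array([-0.03852441,  0.01365617, -0.04137237]), 'grip_force': 0.0, 'gripper_width': 1.0014884596611786}
```

View pics/scene0.png

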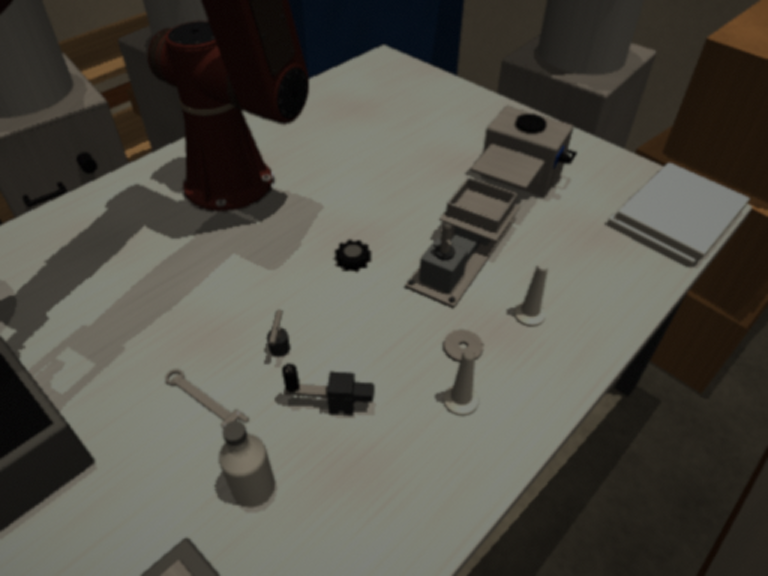

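View pics/side0.png

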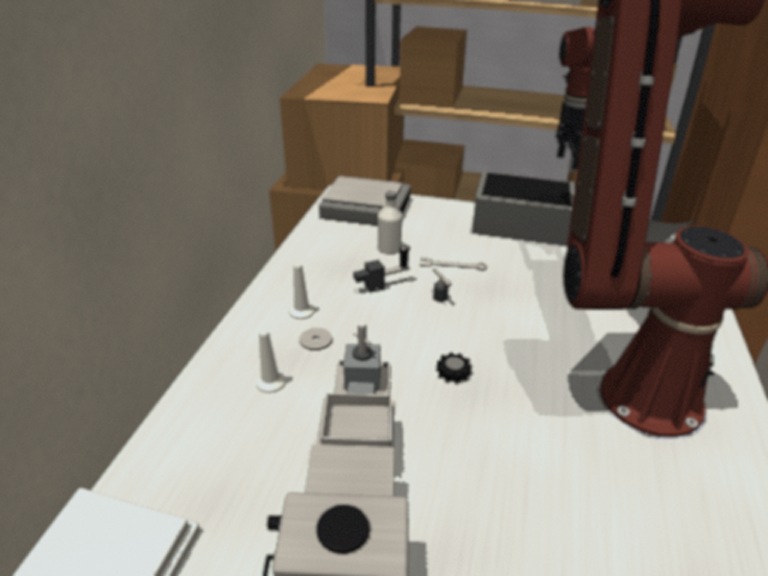

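The scene view shows the crank hub top at about (342,377), grip top (291,369) and shaft tip (446,225). In the side view they are at (374,266), (405,249) and (362,327). Both pictures are enlarged 1.5x.

Run:
```python
from h import *
a=load('scene0');b=load('side0')
for n,z,p,q in [('hub',.068,(342,377),(374,266)),('grip',.094,(291,367),(405,249)),('shaft',.15,(447,225),(362,327)),('ringnut',.024,(352,254),(454,366)),('teebar',.068,(277,325),(441,279)),
 ('nozzA',.13,(541,264),(265,334))]:
    print(n,atz(a,a['T'],np.array(p)/1.5,z).round(4),atz(b,b['T'],np.array(q)/1.5,z).round(4))
c=ctrl.camera('wrist');print(np.array(c['mount']).round(3),c['fx'])
```

```text
hub [ 0.639  -0.2326  0.068 ] [ 0.6401 -0.2286  0.068 ]
grip [ 0.5811 -0.2866  0.094 ] [ 0.5764 -0.2844  0.094 ]
shaft [0.5799 0.0947 0.15  ] [0.5733 0.1093 0.15  ]
ringnut [0.4114 0.0115 0.024 ] [0.4027 0.0303 0.024 ]
teebar [ 0.4793 -0.2347  0.068 ] [ 0.4736 -0.2146  0.068 ]
nozzA [0.7529 0.1479 0.13  ] [0.7506 0.1531 0.13  ]
[[-0.001 -0.953 -0.303  0.078]
 [ 1.    -0.    -0.001  0.   ]
 [ 0.001 -0.303  0.953 -0.118]
 [ 0.     0.     0.     1.   ]] 264.6121543165132
```

Run:
```python
from h import *
ctrl.move_pose([.58,.10,.32],[180,0,60]); a=shot('wrist','wshaft'); print(ctrl.read_state()['joint_positions'].round(1))
ctrl.move_pose([.64,-.23,.25],[180,0,43]); b=shot('wrist','wcrank')
print(ctrl.read_state()['t'], ctrl.read_state()['joint_positions'].round(1))
save(a,'wshaft',None,1.5);save(b,'wcrank',None,1.5)
```

```text
[ 2.9  5.4 93.5 -0.  81.1 33. ]
4.3 [-25.6  19.2  84.7   0.   76.1  21.3]
```

View pics/wshaft.png

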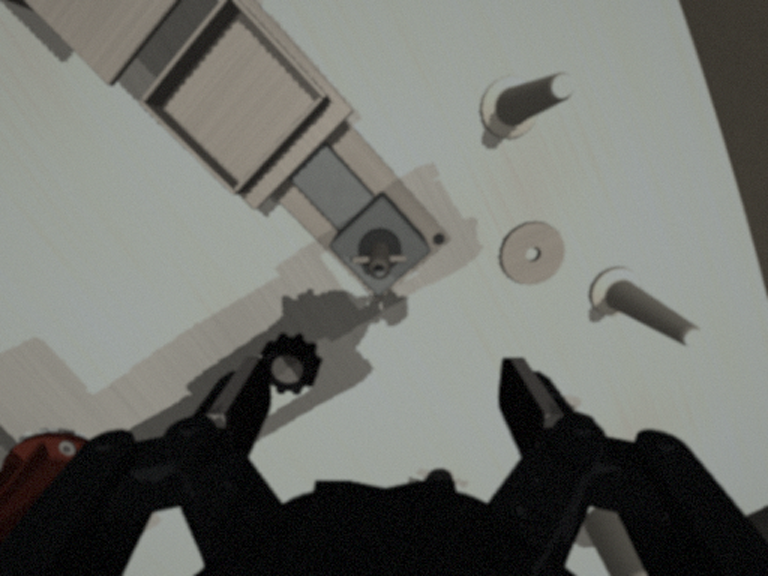

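View pics/wcrank.png

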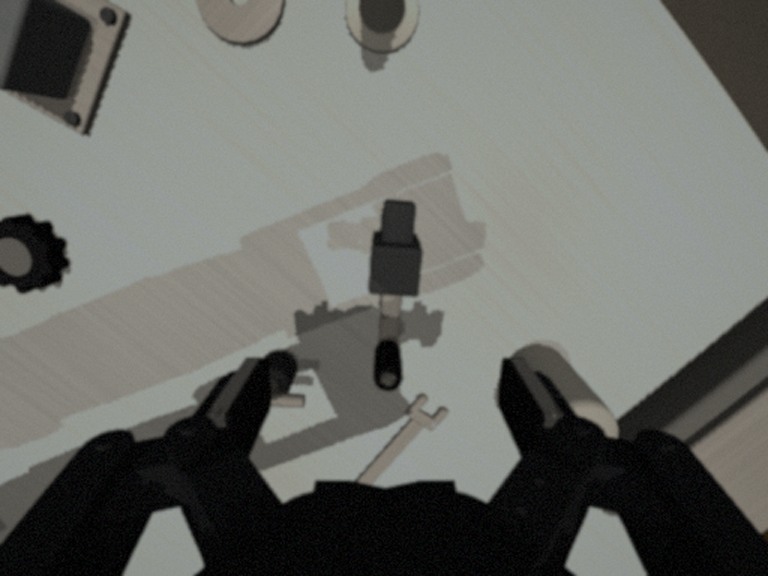

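In wshaft the shaft tip is near (379,268), with the pin nearly level from about (356,258) to (403,260). In wcrank the hub top is a block near (395,270) and the grip top is near (387,379). I'll enlarge both.

Run:
```python
from h import *
a=load('wshaft')['img'][120:210,200:300,::-1];b=load('wcrank')['img'][128:263,215:315,::-1]
f=lambda i,s:cv2.convertScaleAbs(cv2.resize(i,None,fx=s,fy=s,interpolation=cv2.INTER_CUBIC),alpha=1.9,beta=10)
A=f(a,4);B=f(b,4);o=np.zeros((540,800,3),np.uint8);o[:360,:400]=A;o[:540,400:]=B
cv2.imwrite('pics/z1.png',o)
```

```text
(no output)
```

View pics/z1.png

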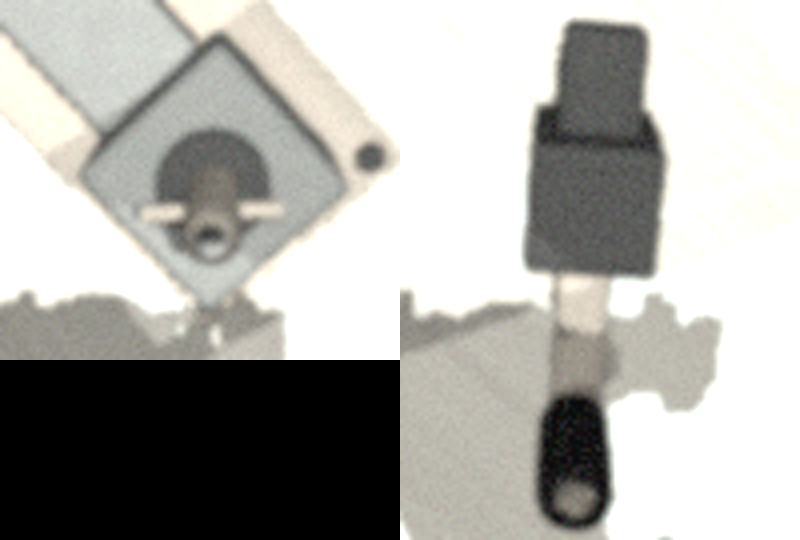

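Run:
```python
from h import *
a=load('wshaft');b=load('wcrank');g=lambda u,v,x,y:((u+.5)/4-.5+x,(v+.5)/4-.5+y)
tip=atz(a,a['T'],g(211,240,200,120),.15)
p=[atz(a,a['T'],g(u,v,200,120),.116) for u,v in((139,213),(285,210))]
d=p[1]-p[0];print('tip',tip,'pin',p,np.hypot(*d[:2]),'mid',(p[0]+p[1])/2,np.degrees(np.arctan2(d[1],d[0])))
cs=[atz(b,b['T'],g(u-400,v,215,128),.068) for u,v in((533,143),(663,150),(655,275),(527,268))]
h=sum(cs)/4; print('hub',h,[np.linalg.norm(cs[i]-cs[i-1]).round(4) for i in range(4)])
e=(cs[0]+cs[1])-(cs[2]+cs[3]);f=(cs[0]+cs[3])-(cs[1]+cs[2])
print('edge dirs',np.degrees(np.arctan2(e[1],e[0])),np.degrees(np.arctan2(f[1],f[0])))
k=atz(b,b['T'],g(175,497,215,128),.094);v=k-h;print('grip',k,np.hypot(*v[:2]),np.degrees(np.arctan2(v[1],v[0])))
# base direction: housing corners top z=.076 left(82,172) top(215,38) right(348,185) bottom(210,308)
q=[atz(a,a['T'],g(u,v,200,120),.076)[:2] for u,v in((82,172),(215,38),(348,185),(210,308))]
print(q,sum(q)/4); y=q[1]-q[2];y2=q[0]-q[3];print([np.degrees(np.arctan2(w[1],w[0])) for w in(y,y2)],np.linalg.norm(y))
```

```text
tip [0.57626702 0.09977316 0.15      ] pin [array([0.55605975, 0.11080677, 0.116     ]), array([0.59608072, 0.08872221, 0.116     ])] 0.0457100167628893 mid [0.57607023 0.09976449 0.116     ] -28.890997199727938
hub [ 0.64262077 -0.23874784  0.068     ] [np.float64(0.0382), np.float64(0.0377), np.float64(0.0383), np.float64(0.0385)]
edge dirs 40.41722825553587 129.83908423828018
grip [ 0.57984105 -0.28953292  0.094     ] 0.0807491040598759 -141.02919404315918
[array([0.53865021, 0.12641993]), array([0.60174535, 0.14266712]), array([0.61656982, 0.07590929]), array([0.55190611, 0.06087415])] [0.57721787 0.10146762]
[np.float64(102.5201299379462), np.float64(101.43322086931174)] 0.06838401189161508
```

Run:
```python
from h import *
o=[180,0,40.0]
ctrl.move_pose([.6426,-.2387,.16],o)
ctrl.line_to([.6426,-.2387,.058],speed=.1)
ctrl.move_gripper(0.2)
s=ctrl.read_state();print(s['t'],s['position'].round(4),s['force'].round(1),s['gripper_width'],s['grip_force'])
ctrl.line_to([.6426,-.2387,.065],speed=.05);ctrl.line_to([.6426,-.2387,.32],speed=.2)
a=shot('wrist','wheld');s=ctrl.read_state();print(s['t'],s['force'].round(1),s['wrist_torque'].round(2),s['gripper_width'],s['grip_force'])
im=cv2.convertScaleAbs(a['img'][100:384,150:406,::-1],alpha=1.9,beta=10);cv2.imwrite('pics/wheld.png',cv2.resize(im,None,fx=2,fy=2,interpolation=cv2.INTER_CUBIC))
```

```text
6.4083 [ 0.6429 -0.2387  0.0588] [-1.4  1.1  3.3] 0.45692373507488804 61.55836433172226
8.175 [-0.4  0.  -5.2] [ 0.01 -0.03 -0.03] 0.45812641889672306 60.75541131198406
```

View pics/wheld.png

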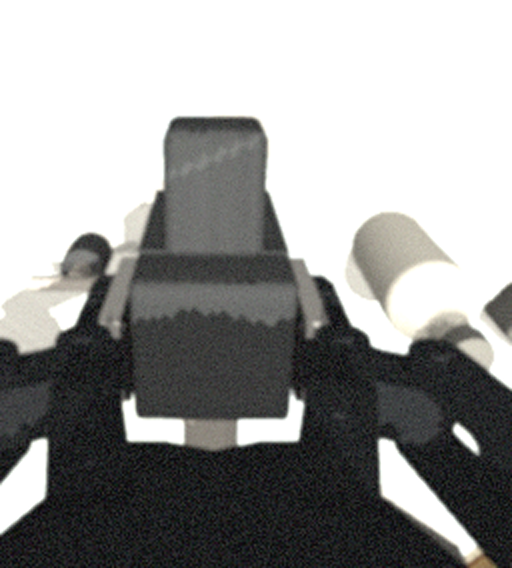

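Run:
```python
from h import *
a=load('wheld');m=np.array(a['mount'])
P=[[x,y,-.0092] for x,y in((.02,-.02),(.02,.02),(-.02,.02),(-.02,-.02))]+[[.02,-.02,.0268],[.02,.02,.0268]]
print((proj(a,m,P)-[150,100])*2)
```

```text
[[123.46894276 276.7113419 ]
 [297.00508739 276.69849995]
 [288.79632078 416.5251127 ]
 [132.20309376 416.49281923]
 [142.92800906 218.63388737]
 [278.53162331 218.6061531 ]]
```

```bash
cat >> h.py <<'E'
def F(): return ctrl.read_state()['force']
def descend(x,y,z,z1,yaw,F0,step=.0015,lim=8,fl=1.5,g=.00012,tilt=False):
    """step down with lateral compliance until z1 or lim N"""
    n=0
    while z>z1+1e-5:
        z=max(z-step,z1); ctrl.line_to([x,y,z],[180,0,yaw],speed=.03)
        s=ctrl.read_state(); d=s['force']-F0; n+=1
        if n%4==0 or d[2]>4 or np.hypot(d[0],d[1])>4: print(round(s['t'],2),s['position'].round(4),d.round(1),s['wrist_torque'].round(2))
        if np.hypot(d[0],d[1])>fl: x+=np.clip(g*d[0],-.0006,.0006); y+=np.clip(g*d[1],-.0006,.0006)
        if d[2]>lim: print('stop'); return x,y,z,False
    return x,y,z,True
E
python3 - <<'E'
from h import *
yaw=61.1; x,y=.5762,.0998
ctrl.move_pose([x,y,.30],[180,0,yaw]);ctrl.line_to([x,y,.216],speed=.1);ctrl.wait(.2)
F0=F();print(F0.round(2),ctrl.read_state()['position'],ctrl.read_state()['joint_positions'].round(1))
r=descend(x,y,.216,.1815,yaw,F0,step=.002); print(r,F0.tolist(),ctrl.read_state()['t'])
E
```

```text
[ 0.38 -0.14 -4.84] [0.57685034 0.09987057 0.21712158] [  3.    9.7 100.    0.   70.2  31.9]
11.67 [0.576  0.0998 0.2078] [-0.3 -0.5 -0.1] [ 0.02 -0.03  0.03]
12.67 [0.5758 0.0999 0.1998] [ 0.2 -0.3 -0.3] [ 0.02 -0.02 -0.  ]
13.67 [0.5757 0.0997 0.1918] [-0.5  0.4 -0.3] [ 0.02 -0.02  0.02]
14.67 [0.5761 0.1002 0.1837] [ 0.3  1.9 -1.6] [ 0.21 -0.22  0.03]
(np.float64(0.576232752814717), np.float64(0.1004466242055044), 0.1815, True) [0.3830957871697599, -0.13932280904126385, -4.84494160762347] 15.1667
```

Run:
```python
from h import *
F0=np.array([.38,-.14,-4.84])
r=descend(.5762,.1004,.1815,.1656,61.1,F0,step=.0012,lim=7); print(r,ctrl.read_state()['t'],ctrl.read_state()['position'])
```

```text
16.17 [0.5761 0.1004 0.1766] [-0.5  1.  -0.7] [ 0.02 -0.01  0.02]
17.17 [0.5761 0.1004 0.1718] [-0.   1.2 -0.1] [ 0.04 -0.12  0.01]
18.17 [0.5761 0.1006 0.167 ] [-0.3  0.3 -0.2] [ 0.02 -0.01  0.03]
(np.float64(0.5760492476006017), np.float64(0.10081096825724876), 0.1656, True) 18.6667 [0.57617306 0.1007793  0.16574889]
```

Run:
```python
from h import *
ctrl.move_gripper(.8)
s=ctrl.read_state();print(s['force'].round(1),s['gripper_width'])
p=s['position'];ctrl.line_to([p[0],p[1],.25],speed=.12)
ctrl.move_pose([.535,.29,.36],[180,0,102]);a=shot('wrist','wplate');save(a,'wplate',None,1.5)
print(ctrl.read_state()['t'],ctrl.read_state()['joint_positions'].round(1))
```

```text
[-0.1  0.5  0.6] 0.7974438354596555
20.85 [21.8  6.8 88.  -0.1 85.4  9.9]
```

View pics/wplate.png

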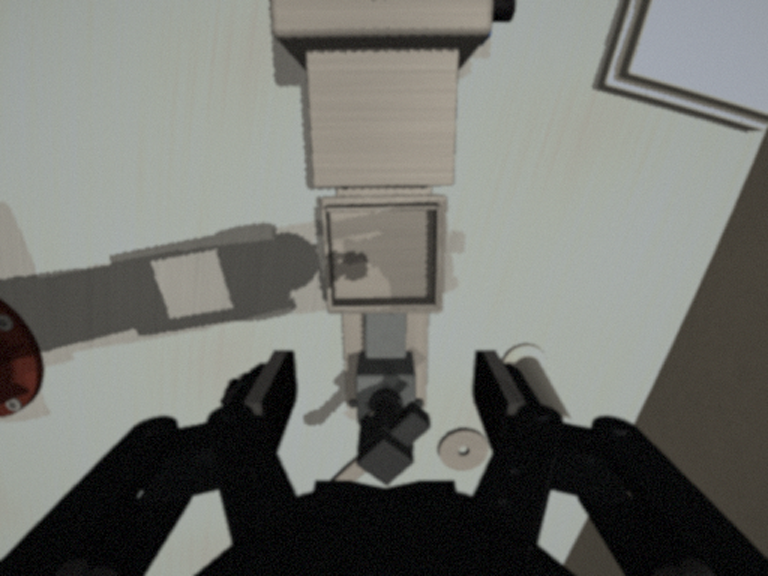

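Crank sits on the shaft. The ledge's front corners are at (309,187) and (454,185) and its rear corners near (306,52) and (459,50). The pan lies just below it, about (320–445, 198–310).

Run:
```python
from h import *
a=load('wplate')
for z in (.06,.08,.1,.12):
    q=[atz(a,a['T'],np.array(u)/1.5,z) for u in((309,187),(454,185),(306,52),(382,120),(440,253),(323,253),(382,199),(382,309),(382,253))]
    print(z,'ledgew',np.linalg.norm(q[1]-q[0]).round(4),'depth',np.linalg.norm(q[2]-q[0]).round(4),'ledge pt',q[3][:2].round(4),'panR',q[4][:2].round(4),'panL',q[5][:2].round(4),np.linalg.norm(q[4]-q[5]).round(4),'panlen',np.linalg.norm(q[6]-q[7]).round(4),q[8][:2].round(4))
im=cv2.convertScaleAbs(a['img'][100:220,190:320,::-1],alpha=1.5)
cv2.imwrite('pics/z2.png',cv2.resize(im,None,fx=4.5,fy=4.5,interpolation=cv2.INTER_CUBIC))
```

```text
0.06 ledgew 0.1486 depth 0.1251 ledge pt [0.5092 0.4005] panR [0.5975 0.2827] panL [0.4744 0.2567] 0.1258 panlen 0.1215 [0.5365 0.2697]
0.08 ledgew 0.1415 depth 0.1191 ledge pt [0.5097 0.3988] panR [0.5938 0.2866] panL [0.4766 0.2619] 0.1198 panlen 0.1157 [0.5357 0.2743]
0.1 ledgew 0.1343 depth 0.1131 ledge pt [0.5102 0.3971] panR [0.59   0.2906] panL [0.4787 0.2671] 0.1137 panlen 0.1098 [0.5349 0.2789]
0.12 ledgew 0.1272 depth 0.1071 ledge pt [0.5107 0.3954] panR [0.5863 0.2945] panL [0.4809 0.2723] 0.1077 panlen 0.104 [0.5341 0.2835]
```

View pics/z2.png

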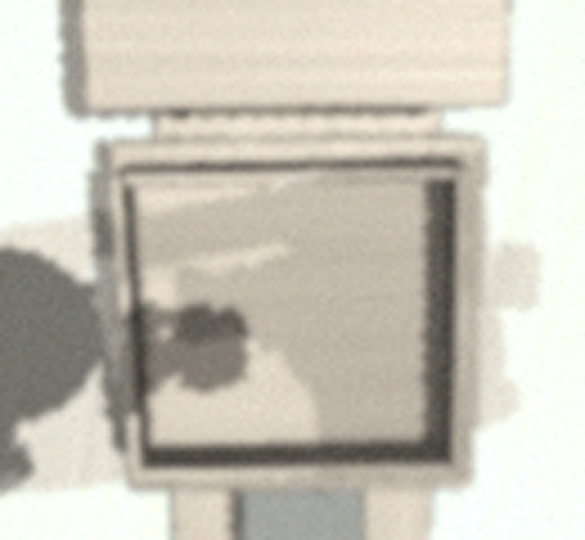

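```bash
cat >> h.py <<'E'
def touch(x,y,z0,zmin,yaw=102,lim=2.5,fast=.12):
    ctrl.line_to([x,y,z0],[180,0,yaw],speed=fast); ctrl.wait(.15); F0=F(); z=z0
    while z>zmin:
        z-=.001; ctrl.line_to([x,y,z],[180,0,yaw],speed=.02)
        s=ctrl.read_state(); d=s['force']-F0
        if d[2]>lim:
            print('touch',round(s['t'],2),s['position'].round(4),d.round(1)); ctrl.line_to([x,y,z+.02],speed=.1); return s['position'][2]
    print('no touch',z); return None
E
python3 - <<'E'
from h import *
a=load('wplate'); r=atz(a,a['T'],(293,166.5),.097);print(r)
ctrl.move_gripper(0)
ctrl.move_pose([.5103,.385,.20],[180,0,102])
l=touch(.5103,.385,.149,.125)
ctrl.line_to([.5103,.385,.17],speed=.2)
if l:
    ctrl.line_to([r[0],r[1],.17],speed=.25)
    p=touch(r[0],r[1],.136,.105)
    print(l,p, 'lift needed', l-(p-.032) if p else None, ctrl.read_state()['t'])
E
```

```text
[0.58930183 0.29302968 0.097     ]
touch 29.0 [0.5105 0.3851 0.1261] [-0.5 -1.1  5.5]
touch 35.59 [0.5896 0.2931 0.1175] [ 0.5 -1.2  2.6]
0.12610587625082403 0.11746319420039902 lift needed 0.04064268205042501 35.9417
```

```bash
cat > wind.py <<'E'
from h import *
import json
def wind(th,end,c,F0,r=.0803,step=12,yaw=61.1,z=.185,speed=.15,log=5):
    n=0;mx=0
    while th>end+1e-6:
        th=max(th-step,end); t=np.radians(th); u=np.array([np.cos(t),np.sin(t)])
        ctrl.line_to([*(c+r*u),z],[180,0,yaw],speed=speed)
        s=ctrl.read_state(); d=s['force']-F0; fr=d[:2]@u; ft=d[:2]@[u[1],-u[0]]; n+=1; mx=max(mx,np.linalg.norm(d))
        if n%log==0: print(round(s['t'],2),round(th,1),'fr %.1f ft %.1f fz %.1f'%(fr,ft,d[2]),c.round(4))
        if abs(fr)>2: c=c+np.clip(1e-4*fr,-.0005,.0005)*u
        if np.linalg.norm(d)>25: print('ABORT',d); break
    print('end',th,c,mx); json.dump([th,*c],open('w.json','w')); return th,c
E
python3 - <<'E'
from wind import *
c=np.array([.5761,.1006]); th=241.1; g=c+.0803*np.array([np.cos(np.radians(th)),np.sin(np.radians(th))])
ctrl.move_pose([*g,.26],[180,0,61.1]); ctrl.move_gripper(.65)
ctrl.line_to([*g,.185],speed=.12); ctrl.wait(.1); F0=F(); np.save('F0.npy',F0)
ctrl.move_gripper(0.05); s=ctrl.read_state();print(s['t'],(s['force']-F0).round(1),s['gripper_width'],s['grip_force'],s['position'])
if .15<s['gripper_width']<.4: wind(th,th-60,c,F0,log=1)
E
```

```text
38.9083 [-0.4 -0.6  1.3] 0.2695511714813007 58.56445491313934 [0.53782656 0.03020454 0.1856527 ]
39.17 229.1 fr -1.3 ft -1.0 fz 1.8 [0.5761 0.1006]
39.42 217.1 fr 0.9 ft -0.2 fz 2.9 [0.5761 0.1006]
39.68 205.1 fr 1.5 ft -0.0 fz 4.4 [0.5761 0.1006]
39.94 193.1 fr 3.1 ft -1.2 fz 5.3 [0.5761 0.1006]
40.2 181.1 fr 2.9 ft -0.4 fz 6.9 [0.5758 0.1005]
end 181.1 [0.57550928 0.10052399] 7.531820630508583
```

Run:
```python
from h import *
F0=np.load('F0.npy');s=ctrl.read_state();print(s['position'],s['ee_rot'],(s['force']-F0).round(1),s['wrist_torque'].round(2),s['gripper_width'])
a=load('scene0');b=shot('scene','scene1');c=shot('side','side1');d=load('side0')
f=lambda c,x,y,w,h,s:cv2.convertScaleAbs(cv2.resize(c['img'][y:y+h,x:x+w,::-1],None,fx=s,fy=s,interpolation=cv2.INTER_CUBIC),alpha=1.7)
o=np.hstack([f(b,260,60,130,150,3),f(c,190,150,130,150,3)]);cv2.imwrite('pics/z3.png',o)
```

```text
[0.49567792 0.09896978 0.18569392] [-1.79980822e+02  3.81362875e-02  6.11458918e+01] [-2.9 -0.5  6.9] [-0.41 -0.   -0.07] 0.2696177426836356
```

View pics/z3.png

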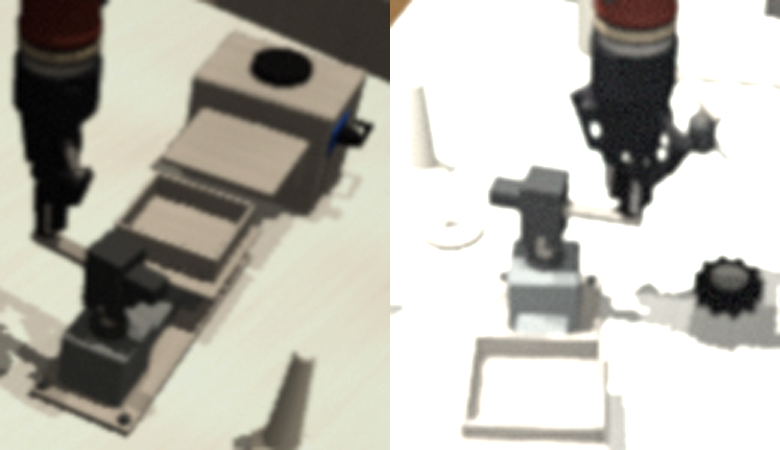

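```bash
sed -i "s/        if abs(fr)>2/        if abs(d[2])>2: z=float(np.clip(z+6e-5*d[2],.1838,.1868))\n        if abs(fr)>2/; s/c.round(4))$/c.round(4),round(z,4))/" wind.py
python3 - <<'E'
from wind import *
F0=np.load('F0.npy'); th,x,y=json.load(open('w.json'))
wind(th,241.1-300,np.array([x,y]),F0,log=3)
E
```

```text
41.08 145.1 fr 1.9 ft 0.4 fz 7.1 [0.5752 0.1006] 0.1859
41.85 109.1 fr 1.8 ft 0.1 fz 5.9 [0.575  0.1008] 0.1868
42.62 73.1 fr 1.9 ft -0.5 fz 5.7 [0.575  0.1013] 0.1868
43.4 37.1 fr 1.8 ft -0.7 fz 6.0 [0.5751 0.1015] 0.1868
44.17 1.1 fr 1.2 ft -0.5 fz 5.5 [0.5754 0.1016] 0.1868
44.95 -34.9 fr 2.5 ft -1.0 fz 4.4 [0.5756 0.1015] 0.1868
end -58.900000000000006 [0.57596762 0.10121053] 8.372559489429078
```

Run:
```python
from wind import *
F0=np.load('F0.npy'); th,x,y=json.load(open('w.json'))
wind(th,241.1-614,np.array([x,y]),F0,log=5,z=.1868)
s=ctrl.read_state();print(s['t'],s['position'].round(4),(s['force']-F0).round(1))
a=shot('side','side2');b=shot('scene','scene2')
f=lambda c,x,y,w,h,s:cv2.convertScaleAbs(cv2.resize(c['img'][y:y+h,x:x+w,::-1],None,fx=s,fy=s,interpolation=cv2.INTER_CUBIC),alpha=1.7)
o=np.hstack([f(b,260,60,130,150,3),f(a,190,150,130,150,3)]);cv2.imwrite('pics/z4.png',o)
```

```text
46.76 -118.9 fr -2.7 ft -0.4 fz -2.3 [0.576 0.101] 0.1866
48.05 -178.9 fr 2.0 ft -0.6 fz 3.4 [0.5763 0.1014] 0.1863
49.34 -238.9 fr 1.6 ft 0.1 fz 5.3 [0.5761 0.1014] 0.1868
50.63 -298.9 fr 0.8 ft -0.9 fz 5.1 [0.576  0.1017] 0.1868
51.92 -358.9 fr 0.1 ft -0.6 fz 5.1 [0.576  0.1017] 0.1868
end -372.9 [0.5760078  0.10170765] 6.304715816430638
52.4333 [0.6549 0.0845 0.1874] [1.3 2.2 4. ]
```

View pics/z4.png

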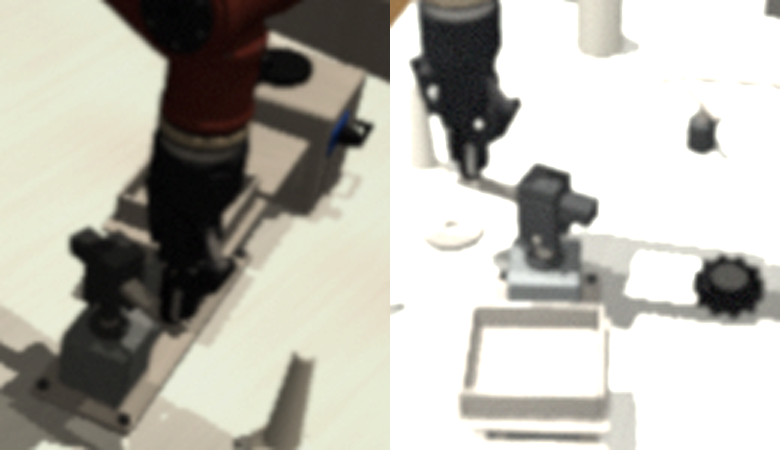

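Run:
```python
from wind import *
s=ctrl.read_state();p=s['position']
ctrl.move_gripper(.6); ctrl.line_to([p[0],p[1],.25],speed=.2)
ctrl.move_pose([.5893,.293,.20],[180,0,102]); ctrl.move_gripper(0)
r=touch(.5893,.293,.164,.15,fast=.15); print(r, 'plate-ledge', r-.032-.1261 if r else None, ctrl.read_state()['t'])
```

```text
touch 57.11 [0.5894 0.293  0.1578] [-1.9  0.3  4.1]
0.1578097025250169 plate-ledge -0.0002902974749831033 57.4583
```

Run:
```python
from h import *
ctrl.line_to([.5893,.293,.28],speed=.2); s=ctrl.read_state();print(s['t'],s['force'].round(1)); print(ctrl.finish_job())
```

```text
58.125 [ 0.   0.2 -0.8]
the job is handed in; nothing more can be done
None
```

The crank is fully home on the shaft and wound up about 40 mm. By touch the plate is about 0.3 mm below the ledge (limit 2 mm), assuming the pan's given 32 mm height. I handed the job in at 58 s with the pan standing on the plate, and no verdict came back.

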